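Check a weld seam with a hand probe

ROBOT

A 6-joint arm with a two-finger parallel gripper is mounted at the origin on the work surface. World frame = base frame: x ahead of the robot, y to its left, z up, the work surface at z = 0. Lengths are in mm, angles in rad, forces in N, time in s.
With the tool pointing down it reaches from about 200 to 875 mm from the base axis. Payload 3.4 kg.
Tool frame: the origin (TCP) lies midway between the tips of the shut fingers; the grasp point (between the pads) lies bot.tcp_to_grasp behind it (bot.tcp_to_grasp is the distance from the TCP to the grasp point, in mm); z points along the fingers, y is the line along which they close (so a half turn about z gives the same grasp; the last joint's range is limited). The gripper opens to 94 mm and grips with 3 to 60 N. Pads are 16 mm wide; open, the fingers measure 119 mm over their backs; the gripper's body (75 mm by 177 mm) begins 78 mm behind the grasp point.
Start: joints at [-1.242, 0.276, 1.505, -0, 1.361, -0.121], TCP at [250.006, -517.844, 205.493] pointing down, gripper open.
Joint ranges: [-2.89, 2.89], [-0.75, 2.08], [0.22, 2.7], [-1.18, 4.32], [0.11, 2.71], [-2.7, 2.7]. Speed limits (rad/s): [2.57, 2.57, 3.14, 3.14, 3.14, 3.14].

INTERFACE

Orientations are given as a unit quaternion [x, y, z, w].
In Python, from plant import bot, solve_ik, cams, close_job gives the robot as it stands. Calls block until the motion is done:
- bot.move_ptp(position, orientation): joint-space move of the TCP to a pose.
- bot.move_linear(position, max_speed=150, ori=None): straight line of the TCP; ori=None keeps the orientation; max_speed is the mean speed in mm/s.
- bot.move_j(angles): joint-space move.
- bot.set_gripper(opening): finger opening in mm; the grip force is fixed at half the most; returns when the fingers have stopped.
- bot.sleep(seconds).
- solve_ik(position, orientation): joint angles nearest the present ones, or None.
- bot.get_state(): the state.
- cams.camera(name): name is "scene" or "side" or "wrist"; returns a dict with "image" (420x560x3 uint8, blue, green, red), "z_map" (420x560 float32, mm along the optical axis (not along the pixel's ray), 0 where there is no reading), "mtx" (3x3 intrinsics, pixels), "T" (4x4, takes a point from camera to world coordinates); the wrist camera has in their place "mount" (4x4, takes a point from camera to tool coordinates, whose origin is the TCP and whose axes are the flange's). Camera axes: x right, y down, z forward; pixel columns grow to the right and rows downward; lengths in mm; the calibration is good to about 2 mm. The wrist camera is an equidistant fisheye: a pixel r from the principal point sees the ray r / f radians off the axis. A picture is of the moment at which its call begins: read the wrist's pose just before it.
A pose or a line that the arm cannot do raises bot.PlanningError and nothing moves.
- close_job(): hands the job in; it is judged then, once.
The state is a dict: "t": time; "joint_pos": joint angles; "qd": joint speeds; "joint_efforts": joint torques, N m; "position": TCP position; "orientation": TCP orientation; "contact_force": force on the tool from outside, world axes, zero at the start; "torque": the same for the moment, N m; "finger_gap": finger opening in mm; "grip_force": force on a finger pad.
Only numpy, scipy, OpenCV 4.12 (cv2) and the standard library are available. Lean on these libraries where they do the work, as an engineer would, in place of code of your own. Each camera call takes 0.05 s, during which the arm holds its last target. There are 200 camera calls.

TASK

Take the hand probe from its cradle and zero it by holding its tip still on the centre of the round pad of the reference block for a good second. Then run the tip slowly (about 20 mm a second) and gently along the crest of the whole dog-leg weld seam, from the free end to the end at the upright lug, keeping it in touch with the bead all the way. Lay the probe back in its cradle the way it lay, let go, and finally press the large button on the tester to save the reading; leave everything else where it is.

Things in the scene. Friction and masses are not known exactly. Their poses are not given: they have to be found in the camera images.
- probe: hand probe, about 0.22 kg: black box handle 120 mm long, 26 wide, 30 high; a steel neck from its front bends straight down to a sprung stylus. Origin: middle of the handle's section, 65 mm from its back end, near the balance point: grip it there across the 26 mm, from above, firmly (60 N or more). x along the handle to the stylus, y across, z up; it lies level in the cradle. Used level.
- probe_tip (a point): lowest point of the stylus's 10 mm round end; stylus fully out: 85 mm ahead of and 75 mm below the probe's origin. The 8 mm thick stylus yields up to 12 mm into its sleeve (17 mm across, ending 55 mm below the origin), and this point goes with it: about 0.7 N at first touch, 2.2 N at the end of travel, rigid beyond. About 5 mm pressed in is right for use.
- plunger (a joint): how far the stylus is pressed in, m: 0 fully out, 0.012 at its stop
- cradle: fixed grey cradle: foot plate 125 x 90 x 12 mm, two open forks (10 mm thick, 48 mm behind and 46 mm ahead of the origin; free room for fingers between). Saddle floor 85 mm up, 33 mm wide, cheeks flaring to 119 mm height. Origin on the table under its middle, x along, y across. The probe's place: its origin 100 mm above this one, x axes alike, stylus hanging free beyond the +x end.
- refblock: the fixed reference block: solid aluminium, 70 x 70 x 30 mm, with a round steel pad 30 mm across, 4 mm high, in the middle of its top. Origin at the centre of its underside.
- ref_pad (a point): centre of the top face of the reference block's round pad, 34 mm above the table
- weldment: fixed workpiece: steel plate 170 x 150 mm (x, y), top 37 mm above the table, on bars, strap clamps (to 55 mm height) at two diagonal corners. Its weld bead, 8 mm wide, 2 mm proud, runs 66 mm along +x, bends 45 degrees left and runs 66 mm on towards an upright lug (55 wide, 28 tall) across its end, 18 mm past the finish. Origin on the table under the plate's centre.
- seam0 (a point): point on the crest of the bead, 39 mm above the table, at the start, the free end of the bead; the seam is straight between neighbouring points
- seam1 (a point): point on the crest of the bead, 39 mm above the table, at 22 mm along
- seam2 (a point): point on the crest of the bead, 39 mm above the table, at 44 mm along
- seam3 (a point): point on the crest of the bead, 39 mm above the table, at the bend, 66 mm along
- seam4 (a point): point on the crest of the bead, 39 mm above the table, at 88 mm along
- seam5 (a point): point on the crest of the bead, 39 mm above the table, at 110 mm along
- seam6 (a point): point on the crest of the bead, 39 mm above the table, at the finish, 132 mm along, just short of the lug
- tester: the fixed bench tester: a grey case 150 x 110 x 70 mm (x, y, z) with rubber edges to 75 mm height, a dark screen and, 38 mm from its centre towards +x, one large round push button on its top. Origin at the centre of its underside.
- save_top (a point): centre of the top of the tester's push button (34 mm across), 93 mm above the table; it goes straight down with the button
- save (a joint): how far the button is pressed, m: 0 up, 0.007 fully down (about 5 N); it springs back
- offcut: bystander, loose, to be left alone: offcut of square steel tube, 70 x 70 x 60 mm, lying open-ended. Origin at the centre of its underside
- nut: bystander, loose, to be left alone: large hexagonal steel nut, 46 mm across flats, 22 mm high. Origin at the centre of its underside
- wrench: bystander, loose, to be left alone: steel wrench, 180 mm, lying. Origin in the middle of its length, on the table
- screwdriver: bystander, loose, to be left alone: screwdriver, 200 mm, black handle, lying. Origin in the middle of its length, on the table
- can: bystander, loose, to be left alone: closed can, 64 mm across, 120 mm tall, standing. Origin at the centre of its underside
- mug: bystander, loose, to be left alone: white mug, 80 mm across, 85 mm tall, standing. Origin at the centre of its underside
- flange: bystander, loose, to be left alone: steel pipe flange, 90 mm across, 40 mm high. Origin at the centre of its underside
Mind the look-alikes: they are no part of the job. Leave any yellow look-alike of the cradle alone. What is shaped like the tester but blue is not meant.

How it is judged:
By the outcome, as a careful person would: the job done as asked, in the order asked, and still so for the second after the job is handed in, with the robot touching nothing.
It also fails if it takes over 72 s, if anything falls off the work surface, if the arm or the gripper's body presses on something with over 40 N, if the wrist force passes 120 N, or if a joint passes its speed limit or range.

## Working session

There is one attempt and no reset: what is moved stays moved. The work goes in short steps, each a Python script; the robot and the scene stay as the last script left them, time stands still between calls to the robot, and variables do not carry over. Pictures are saved under pics/ and viewed, at most 10 in all, crops included, and the job is handed in when it is done.

```bash
mkdir -p pics; ls; cat > h.py <<'E'
import numpy as np, cv2, pickle
from plant import bot, solve_ik, cams, close_job
E
python3 - <<'E'
from h import *
for n in ("scene","side"):
    c=cams.camera(n); pickle.dump(c,open(n+".pkl","wb"))
    cv2.imwrite(f"pics/{n}.png",cv2.resize(c["image"],(800,600),interpolation=cv2.INTER_CUBIC)); print(n,c["mtx"].tolist(),np.round(c["T"],3).tolist())
s=bot.get_state(); print(s, bot.tcp_to_grasp)
E
```

```text
pics
scene [[465.00336508668954, 0.0, 282.34523468583376], [0.0, 465.00336508668954, 213.76593730476043], [0.0, 0.0, 1.0]] [[0.389, 0.55, -0.739, 1557.726], [0.921, -0.217, 0.323, -494.136], [0.017, -0.806, -0.591, 938.19], [0.0, 0.0, 0.0, 1.0]]
side [[392.79820757386744, 0.0, 279.0184471111006], [0.0, 392.79820757386744, 206.36029989321247], [0.0, 0.0, 1.0]] [[-0.799, -0.359, 0.482, -28.9], [-0.601, 0.474, -0.643, 671.55], [0.002, -0.804, -0.595, 723.184], [0.0, 0.0, 0.0, 1.0]]
{'t': 0.1, 'joint_pos': array([-1.24199538e+00,  2.76520090e-01,  1.50595976e+00,  8.92388884e-06,
        1.36069969e+00, -1.20991133e-01]), 'qd': array([-0.00040469, -0.00398899, -0.00333324,  0.00117706, -0.00019449,
       -0.00156591]), 'joint_efforts': array([ 1.29388274e-03, -4.05455303e+01, -2.37780082e+01,  7.01728603e-02,
        2.99475796e-02, -3.00017393e-05]), 'position': array([ 249.84170196, -517.34271363,  204.71653164]), 'orientation': array([ 9.74817198e-01,  2.23004039e-01, -7.79546606e-05, -7.89614985e-04]), 'contact_force': array([-0.69096676, -0.12484097, -0.25273867]), 'torque': array([ 0.00232432, -0.00046365, -0.03421733]), 'grip_force': 0.0, 'finger_gap': 94.0024907094641} 18.8
```

View pics/scene.png

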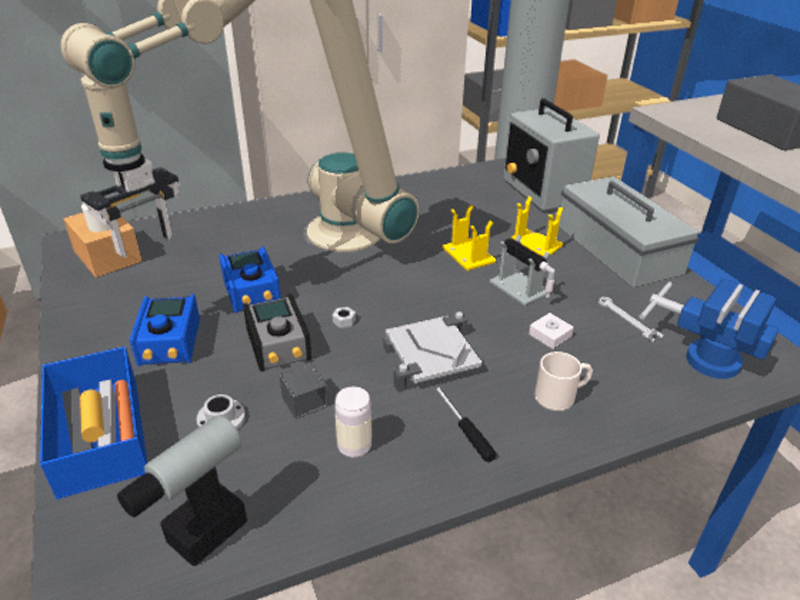

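View pics/side.png

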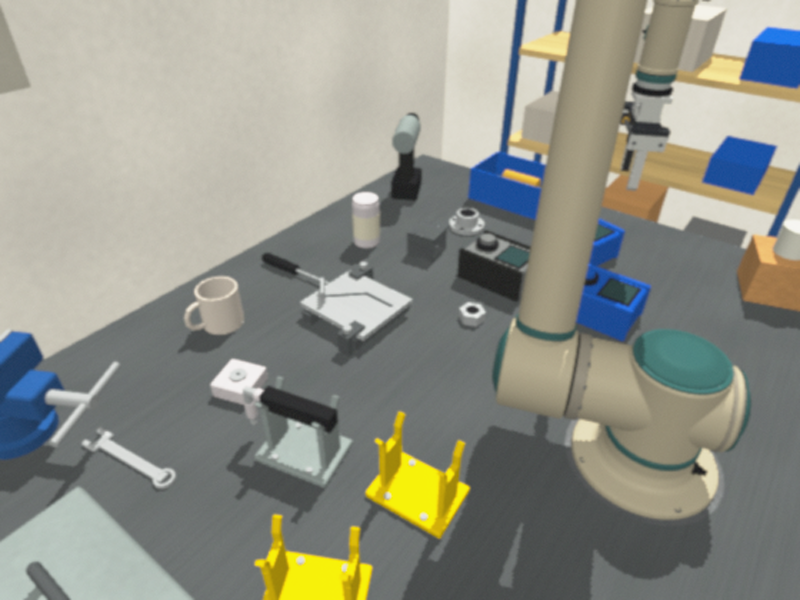

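The probe lies in the grey cradle (scene 525,270; side 300,425). Two yellow cradles are the look-alikes (scene 470,245 and 540,235; side 420,485 and 315,580). The tester is the grey one (scene 278,335), next to two blue look-alikes (165,330 and 248,278). The reference block is at (551,330) and the weldment at (433,347). The lug looks to be near (468,350), so I need rough coordinates next.

```bash
cat >> h.py <<'E'
def cloud(c,T=None):
    "world xyz of every pixel (HxWx3), nan where no reading"
    z=c["z_map"].astype(float); v,u=np.mgrid[:z.shape[0],:z.shape[1]]; K=c["mtx"]
    a=(u-K[0,2])/K[0,0]; b=(v-K[1,2])/K[1,1]
    if "mount" in c:
        r=np.hypot(a,b)+1e-9; k=np.tan(np.minimum(r,1.5))/r; a=a*k; b=b*k
    P=np.stack([a*z,b*z,z,np.ones_like(z)],-1); P[z<=0]=np.nan
    return (P@(c["T"] if T is None else T).T)[...,:3]
E
python3 - <<'E'
from h import *
pts={"scene":dict(probehandle=(525,252),yel1=(470,258),yel2=(540,243),ref=(551,328),weld=(433,347),lug=(460,345),bend=(438,352),tester=(275,332),button=(278,324),can=(352,395),mug=(556,365),nut=(344,316),offcut=(302,372)),
"side":dict(handle=(300,407),ref=(238,374),weld=(355,300),button=(488,240),lug=(322,285))}
for n,d in pts.items():
    c=pickle.load(open(n+".pkl","rb")); W=cloud(c)
    for k,(x,y) in d.items(): print(n,k,np.round(W[int(y*.7),int(x*.7)]))
E
```

```text
scene probehandle [435. 307. 114.]
scene yel1 [290. 245.  28.]
scene yel2 [275. 468.  14.]
scene ref [625. 269.  36.]
scene weld [589.  -0.  38.]
scene lug [640.  36.  70.]
scene bend [611.  -1.  39.]
scene tester [ 474. -309.   82.]
scene button [ 468. -300.   97.]
scene can [ 750. -236.  124.]
scene mug [750. 199.  52.]
scene nut [ 403. -138.   25.]
scene offcut [ 591. -286.   62.]
side handle [416. 314. 114.]
side ref [614. 279.  36.]
side weld [587.  -0.  38.]
side button [ 448. -284.   94.]
side lug [648.  29.  68.]
```

```bash
cat >> h.py <<'E'
from scipy.spatial.transform import Rotation as R
def down(yaw): return (R.from_euler('z',yaw)*R.from_euler('x',np.pi)).as_quat()
def wrist(name):
    s=bot.get_state(); c=cams.camera("wrist"); M=np.eye(4)
    M[:3,:3]=R.from_quat(s["orientation"]).as_matrix(); M[:3,3]=s["position"]
    c["T"]=M@c["mount"]; pickle.dump(c,open(name+".pkl","wb")); return c
def ortho(c,x0,y0,w,h,s,z):
    "top view of the plane at height z; image right = -y, down = -x; (x0,y0) = far left corner"
    j,i=np.meshgrid(np.arange(int(w*s)),np.arange(int(h*s)))
    P=np.stack([x0-i/s,y0-j/s,np.full(i.shape,z),np.ones(i.shape)],-1)@np.linalg.inv(c["T"]).T
    th=np.arctan2(np.hypot(P[...,0],P[...,1]),P[...,2]); ph=np.arctan2(P[...,1],P[...,0]); K=c["mtx"]
    u=K[0,2]+K[0,0]*th*np.cos(ph); v=K[1,2]+K[1,1]*th*np.sin(ph)
    return cv2.remap(c["image"],u.astype(np.float32),v.astype(np.float32),cv2.INTER_CUBIC)
E
python3 - <<'E'
from h import *
for n,p in dict(w_test=(430,-290,330),w_weld=(520,-10,330),w_crad=(480,290,330)).items():
    bot.move_ptp(np.array(p,float),down(0.45 if n=="w_test" else 0)); bot.sleep(.3); c=wrist(n)
    print(n,bot.get_state()["t"],np.round(bot.get_state()["joint_pos"],2))
print(c["mtx"].tolist(),np.round(c["mount"],3).tolist())
L=lambda n:pickle.load(open(n+".pkl","rb"))
a=ortho(L("w_test"),590,-190,200,300,2,75); b=ortho(L("w_weld"),740,110,200,300,2,38)
cv2.imwrite("pics/m1.png",np.hstack([a,b]))
cv2.imwrite("pics/m2.png",np.hstack([ortho(L("w_crad"),700,400,200,300,2,34),ortho(L("w_crad"),560,410,200,300,2,115)]))
E
```

```text
w_test 1.65 [-0.73  0.14  1.38 -0.    1.62  0.39]
w_weld 3.1333 [-0.15  0.15  1.37 -0.    1.62  1.42]
w_crad 4.6417 [ 0.42  0.21  1.29 -0.    1.64  1.99]
[[325.19226210127806, 0.0, 279.6433772120982], [0.0, 325.19226210127806, 205.71353770080873], [0.0, 0.0, 1.0]] [[0.0, -0.961, -0.278, 81.066], [1.0, 0.0, -0.0, -0.671], [0.0, -0.278, 0.961, -179.327], [0.0, 0.0, 0.0, 1.0]]
```

View pics/m1.png

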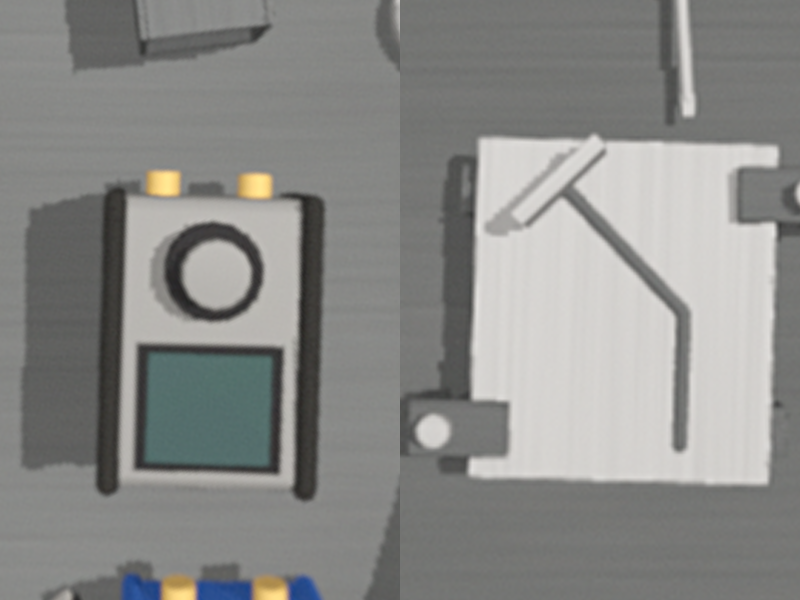

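View pics/m2.png

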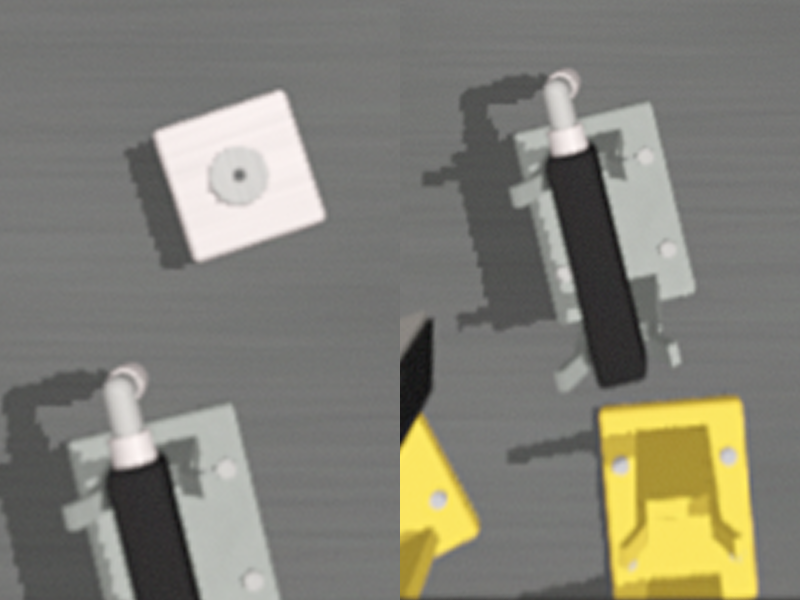

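Left panel of m1: the grey tester with its button at (217,273). Right panel: plate corners (478,137) and (768,485), bead start (680,449), bend (682,312), lug at (560,180). In m2, the pad dot is at (238,175). The probe handle runs from (623,383) to (571,150), which gives about 119 mm (expected 120). I'll take half-turn views to cancel the mount bias and measure at subpixel level.

```bash
cat > meas.py <<'E'
from h import *
L=lambda n:pickle.load(open(n+".pkl","rb"))
S=4
def px2w(p,x0,y0): p=np.atleast_2d(p); return np.stack([x0-p[:,1]/S,y0-p[:,0]/S],1)
def comp(m,seed,x0,y0):
    n,l=cv2.connectedComponents(m.astype(np.uint8)); k=l[int((x0-seed[0])*S),int((y0-seed[1])*S)]
    v,u=np.nonzero(l==k); return np.stack([u,v],1).astype(np.float32),k
def handle(c):
    g=cv2.cvtColor(ortho(c,520,380,150,200,S,115),cv2.COLOR_BGR2GRAY)
    P,k=comp(cv2.morphologyEx((g<55).astype(np.uint8),cv2.MORPH_OPEN,np.ones((25,25))),(432,313),520,380); B=px2w(cv2.boxPoints(cv2.minAreaRect(P)),520,380)
    e=[B[1]-B[0],B[2]-B[1]]; n=[np.linalg.norm(q) for q in e]; d=e[int(np.argmax(n))]; d=d*np.sign(d[0]); d/=np.linalg.norm(d)
    return B.mean(0),np.arctan2(d[1],d[0]),n
def pad(c):
    g=cv2.cvtColor(ortho(c,632,301,40,40,S,34),cv2.COLOR_BGR2GRAY)
    P,k=comp(g<g.min()+40,px2w(np.array(np.unravel_index(g.argmin(),g.shape))[::-1],632,301)[0],632,301)
    return px2w(P.mean(0),632,301)[0],len(P)/S/S
def seam(c):
    x0,y0=740,110; g=cv2.cvtColor(ortho(c,x0,y0,220,300,S,39),cv2.COLOR_BGR2GRAY)
    v,u=np.nonzero(g<150); W=px2w(np.stack([u,v],1),x0,y0); b=np.array([584,-31.]); s=[]
    for d,l0,l1 in ((np.array([-1,.02]),8,60),(np.array([.72,.69]),8,60)):
        r=W-b; a=r@d; k=(a>l0)&(a<l1)&(abs(r[:,0]*d[1]-r[:,1]*d[0])<9); Q=W[k]
        vx,vy,x,y=cv2.fitLine(Q.astype(np.float32),cv2.DIST_L2,0,.01,.01).ravel(); s.append((np.array([x,y]),np.array([vx,vy])*np.sign(vx),len(Q)/S/S/52))
    (p,d,w1),(q,e,w2)=s; t=np.linalg.solve(np.stack([d,-e],1),q-p); bend=p+t[0]*d
    r=W-bend; a=-r@d; k=abs(r[:,0]*d[1]-r[:,1]*d[0])<4; end=a[k&(a<80)&(a>0)].max()
    return bend,np.arctan2(d[1],d[0]),np.arctan2(e[1],e[0]),w1,w2,end
E
python3 - <<'E'
from meas import *
np.set_printoptions(precision=2,suppress=True)
bot.move_ptp(np.array([540.,300,330]),down(np.pi)); bot.sleep(.3); wrist("w_crad2")
bot.move_ptp(np.array([620.,-10,330]),down(np.pi)); bot.sleep(.3); wrist("w_weld2")
print(bot.get_state()["t"])
for n in ("w_crad","w_crad2"): print(n,"handle",handle(L(n)),"pad",pad(L(n)))
for n in ("w_weld","w_weld2"): print(n,seam(L(n)))
cv2.imwrite("pics/m3.png",np.hstack([ortho(L("w_weld2"),740,110,200,300,2,39),ortho(L("w_crad2"),560,410,200,300,2,115)]))
E
```

```text
9.225
w_crad handle (array([426.24, 311.6 ], dtype=float32), np.float32(0.236754), [np.float32(27.049387), np.float32(117.30252)]) pad (array([612.63, 280.56], dtype=float32), 17.125)
w_crad2 handle (array([420.12, 305.12], dtype=float32), np.float32(-0.0), [np.float32(149.75), np.float32(199.75)]) pad (array([612.76, 280.63], dtype=float32), 17.0625)
w_weld (array([583.56, -31.39], dtype=float32), np.float32(-0.030193137), np.float32(0.75763), 6.849759615384615, 6.727163461538462, np.float64(68.86989640556331))
w_weld2 (array([583.46, -31.25], dtype=float32), np.float32(-0.026079303), np.float32(0.7557294), 6.3389423076923075, 6.566105769230769, np.float64(68.98368897124584))
```

View pics/m3.png

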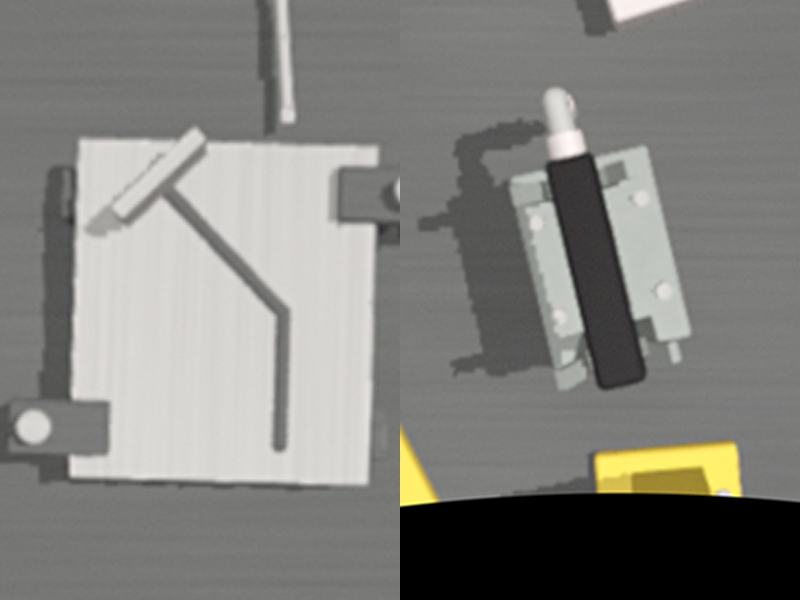

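Half-turn views agree to 0.15 mm: bend (583.5,-31.3), leg directions -0.028 and 0.757 rad (45 degrees apart), bead end 69 mm back, pad (612.7,280.6). I'll refine the handle and check how the grip force is set.

```bash
cat >> h.py <<'E'
Y=0.234
def st(msg=""):
    s=bot.get_state(); e=R.from_quat(s["orientation"]).as_matrix()
    print(msg,"t%.2f"%s["t"],"p",np.round(s["position"],1),"F",np.round(s["contact_force"],2),"T",np.round(s["torque"],3),"gap %.1f grip %.1f"%(s["finger_gap"],s["grip_force"]),"zaxis",np.round(e[:2,2],4)); return s
E
python3 - <<'E'
from h import *
g=np.array([430.1,313.0])
bot.move_ptp(np.array([*g,190.]),down(Y)); st()
bot.move_linear(np.array([*g,82.]),120); st("down")
bot.set_gripper(10); st("shut"); bot.sleep(.3)
a=wrist("g0")
bot.move_linear(np.array([*g,140.]),60); bot.sleep(.3); st("up")
b=wrist("g1"); c=cams.camera("side"); d=cams.camera("scene")
cv2.imwrite("pics/g.png",np.vstack([np.hstack([cv2.resize(a["image"],(400,300)),cv2.resize(b["image"],(400,300))]),np.hstack([cv2.resize(c["image"][180:345,120:340],(400,300)),cv2.resize(d["image"][100:220,310:470],(400,300))])]))
E
```

```text
t12.18 p [430.4 312.9 190.1] F [ 0.1  -1.03  0.27] T [0.045 0.03  0.004] gap 93.5 grip 0.0 zaxis [0.0003 0.    ]
down t13.23 p [430.7 313.3  82.6] F [0.16 0.34 0.04] T [-0.021  0.015 -0.014] gap 93.9 grip 0.0 zaxis [0.0013 0.0007]
shut t14.28 p [430.1 313.   82. ] F [0.03 0.1  0.34] T [ 0.021  0.019 -0.015] gap 26.0 grip 30.0 zaxis [-0.      0.0001]
up t16.05 p [430.  312.9 139.7] F [ 0.28  0.9  -1.5 ] T [-0.01   0.085 -0.053] gap 25.6 grip 30.0 zaxis [-0.0005 -0.0002]
```

View pics/g.png

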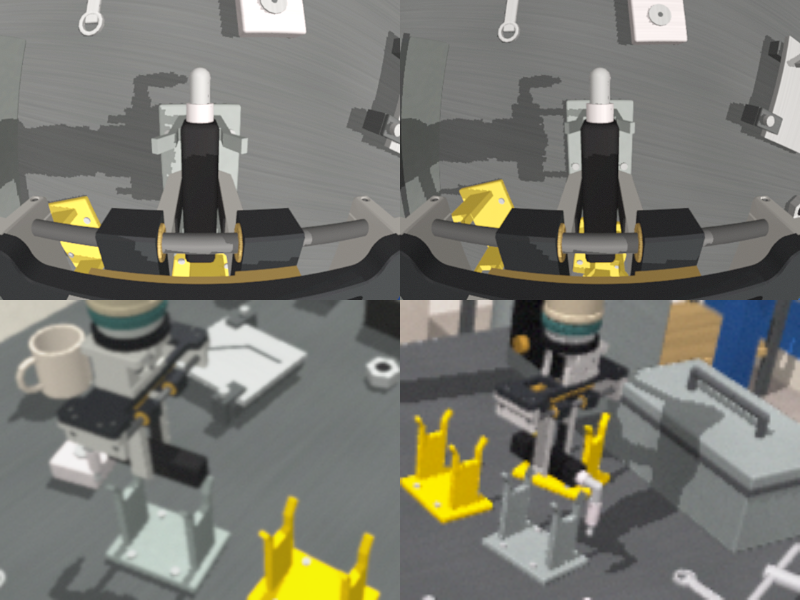

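```bash
cat >> h.py <<'E'
def pitch(c):
    "slope of the handle's top (x,y) in the tool frame and its height over the TCP, front end of neck"
    W=cloud(c,c["mount"]); k=(W[...,0]>15)&(W[...,0]<48)&(abs(W[...,1])<9)&(W[...,2]<-5)&(W[...,2]>-60); Q=W[k]
    s,*_=np.linalg.lstsq(np.c_[Q[:,:2],np.ones(len(Q))],Q[:,2],rcond=None)
    k=(W[...,0]>60)&(W[...,0]<110)&(abs(W[...,1])<15)&(W[...,2]<0)&(W[...,2]>-60); N=W[k]
    return np.round(s,3),len(Q),"neck x max %.1f y mean %.2f"%(N[:,0].max(),N[N[:,0]>75][:,1].mean())
TIPZ=57.0; OX=85.0
u=np.array([np.cos(Y),np.sin(Y)])
def tcp(tip): return np.array([tip[0]-OX*u[0],tip[1]-OX*u[1],tip[2]+TIPZ])
PAD=np.array([612.7,280.6])
E
python3 - <<'E'
from h import *
for n in ("g0","g1"): print(n,pitch(pickle.load(open(n+".pkl","rb"))))
bot.move_linear(tcp([*PAD,75.]),150); bot.move_linear(tcp([*PAD,40.]),60); bot.sleep(.5); st("hover")
print(pitch(wrist("g2"))); im=[]
for n in ("scene","side"):
    c=cams.camera(n); p=np.linalg.inv(c["T"])@np.array([*PAD,40,1]); p=c["mtx"]@p[:3]; p=p[:2]/p[2]; print(n,p)
    x,y=(p-[25,37]).astype(int); im.append(cv2.resize(c["image"][y:y+75,x:x+50],(400,600),interpolation=cv2.INTER_CUBIC))
cv2.imwrite("pics/pad.png",np.hstack(im))
E
```

```text
g0 (array([-0.0000e+00,  2.0000e-03, -3.3097e+01]), 2477, 'neck x max 90.7 y mean -0.80')
g1 (array([ 3.00e-03,  2.00e-03, -3.32e+01]), 2483, 'neck x max 90.6 y mean -0.83')
hover t18.33 p [530.1 260.9  97.1] F [ 0.13 -0.13 -1.68] T [0.044 0.069 0.043] gap 25.7 grip 30.0 zaxis [0.0002 0.0001]
(array([ 0.0000e+00,  6.0000e-03, -3.3093e+01]), 2477, 'neck x max 90.7 y mean -0.84')
scene [386.21168232 224.98161571]
side [165.7234231  260.39201798]
```

View pics/pad.png

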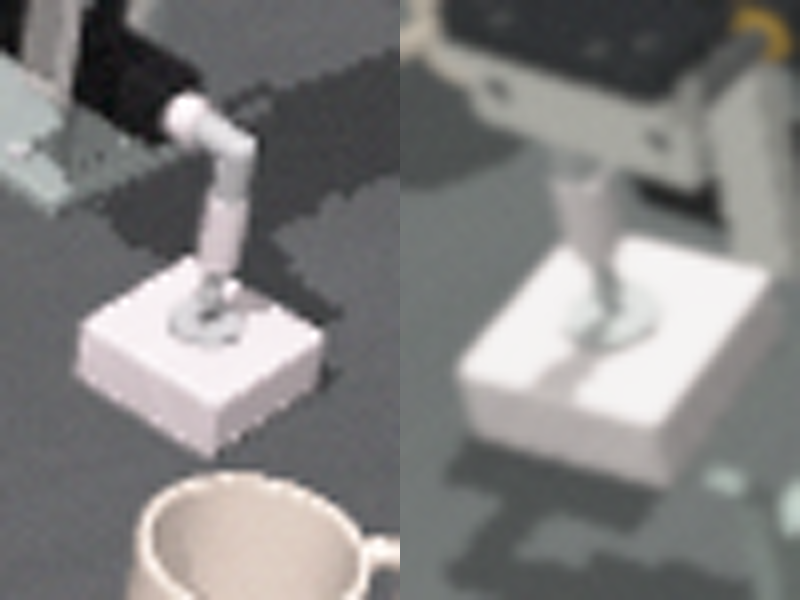

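```bash
cat >> h.py <<'E'
B=np.array([583.5,-31.3]); a1,a2=-0.028,0.757
S0=B-66*np.array([np.cos(a1),np.sin(a1)]); S6=B+66*np.array([np.cos(a2),np.sin(a2)])
E
python3 - <<'E'
from h import *
W=cloud(pickle.load(open("g2.pkl","rb")),pickle.load(open("g2.pkl","rb"))["mount"]); k=(W[...,0]>20)&(W[...,0]<45)&(abs(W[...,1])<20)&(W[...,2]<-25)&(W[...,2]>-40); print("handle y",W[k][:,1].min(),W[k][:,1].max())
bot.move_linear(tcp([*PAD,29.]),15); bot.sleep(.3); st("pressed"); bot.sleep(1.4); st()
print(pitch(wrist("g3")))
bot.move_linear(tcp([*PAD,60.]),60); st("off")
print(S0,S6)
bot.move_ptp(tcp([*S0,80.]),down(Y)); bot.move_linear(tcp([*S0,45.]),60); bot.sleep(.4); st("hover seam0"); print(pitch(wrist("g4")))
im=[]
for n in ("scene","side"):
    c=cams.camera(n); p=np.linalg.inv(c["T"])@np.array([*S0,42,1]); p=c["mtx"]@p[:3]; p=p[:2]/p[2]; print(n,p)
    x,y=(p-[25,37]).astype(int); im.append(cv2.resize(c["image"][y:y+75,x:x+50],(400,600),interpolation=cv2.INTER_CUBIC))
cv2.imwrite("pics/s0.png",np.hstack(im))
E
```

```text
handle y -13.988615310134502 12.240968727718176
pressed t19.67 p [530.1 260.9  86.1] F [-0.29 -0.02 -1.28] T [ 0.022  0.033 -0.05 ] gap 26.1 grip 30.0 zaxis [0.0001 0.0001]
 t21.07 p [530.  260.9  86. ] F [-0.34 -0.53 -0.62] T [ 0.025 -0.049 -0.007] gap 25.9 grip 30.0 zaxis [-0.      0.0001]
(array([ 2.0000e-03,  4.0000e-03, -3.3146e+01]), 2482, 'neck x max 90.7 y mean -0.83')
off t21.78 p [529.8 260.9 117.1] F [-0.26  0.26 -2.79] T [-0.013  0.039  0.021] gap 25.8 grip 30.0 zaxis [-0.0001 -0.    ]
[517.52587031 -29.45224146] [631.47536767  14.02509345]
hover seam0 t24.15 p [435.  -49.2 102.2] F [-0.29  1.02 -2.3 ] T [-0.014  0.093  0.03 ] gap 26.1 grip 30.0 zaxis [ 0.0004 -0.0001]
(array([ 3.0000e-03,  3.0000e-03, -3.3226e+01]), 2475, 'neck x max 90.7 y mean -0.83')
scene [284.8950708  229.50326342]
side [273.2380535  212.88937518]
```

View pics/s0.png

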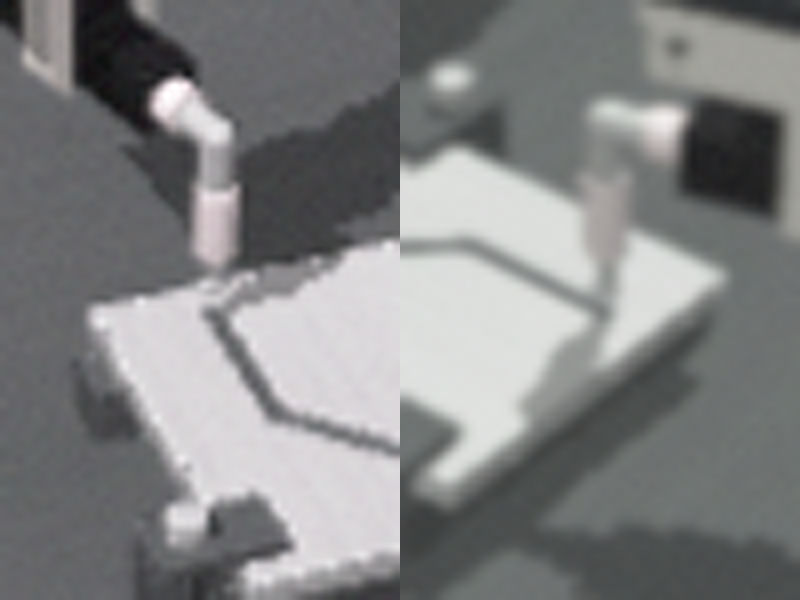

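The tip hovers right over the free end of the bead in both views (scene 213,290; side 605,310). Now the seam run.

```bash
python3 - <<'E'
from h import *
d1=(B-S0)/66; d2=(S6-B)/66
bot.move_linear(tcp([*(S0-d1),34.]),15); st("pressed"); bot.sleep(.2)
bot.move_linear(tcp([*B,34.]),20); st("bend")
bot.move_linear(tcp([*(S6+d2),34.]),20); st("finish"); bot.sleep(.2)
print(pitch(wrist("g5")))
bot.move_linear(tcp([*(S6+d2),85.]),100); st("off")
E
```

```text
pressed t25.18 p [434.1 -49.2  91.1] F [ 0.56  0.89 -1.15] T [ 0.046 -0.11  -0.018] gap 25.5 grip 30.0 zaxis [ 0.0005 -0.0001]
bend t28.88 p [500.7 -51.   91. ] F [-1.39  0.34 -0.52] T [0.076 0.216 0.031] gap 26.0 grip 30.0 zaxis [-0.0001 -0.    ]
finish t32.38 p [549.5  -5.   91. ] F [-1.15 -1.08 -0.54] T [-0.081  0.147 -0.026] gap 25.9 grip 30.0 zaxis [0.0001 0.    ]
(array([ 1.0000e-03,  5.0000e-03, -3.3132e+01]), 2476, 'neck x max 90.8 y mean -0.82')
off t33.29 p [549.1  -4.9 141.6] F [ 0.44 -0.97 -3.53] T [0.022 0.074 0.031] gap 26.0 grip 30.0 zaxis [-0.0008  0.0002]
```

```bash
python3 - <<'E'
from h import *
g=np.array([430.1,313.0])
bot.move_ptp(np.array([*g,160.]),down(Y)); bot.sleep(.2); st("above")
bot.move_linear(np.array([*g,82.3]),60); bot.sleep(.2); st("laid")
bot.set_gripper(60); st("open"); bot.set_gripper(94)
bot.move_linear(np.array([*g,190.]),150); bot.sleep(.2); st("up")
c=wrist("r1"); cv2.imwrite("pics/r1.png",np.hstack([ortho(c,560,410,200,300,2,115),cv2.resize(cams.camera("side")["image"][220:370,130:230],(400,600))]))
E
```

```text
above t34.77 p [430.9 312.1 159.9] F [ 0.27  0.11 -2.21] T [-0.002  0.086  0.024] gap 25.9 grip 30.0 zaxis [ 0.     -0.0003]
laid t36.42 p [430.3 313.1  82.6] F [-0.6  -0.1  -2.78] T [0.003 0.087 0.01 ] gap 25.9 grip 30.0 zaxis [0.0006 0.0003]
open t37.12 p [430.1 313.   82.3] F [-0.6  -0.23 -0.1 ] T [0.082 0.019 0.012] gap 59.6 grip 0.0 zaxis [-0.0001 -0.    ]
up t38.89 p [429.5 312.7 188.9] F [0.72 0.74 0.72] T [0.008 0.011 0.008] gap 93.9 grip 0.0 zaxis [-0.002  -0.0011]
```

View pics/r1.png

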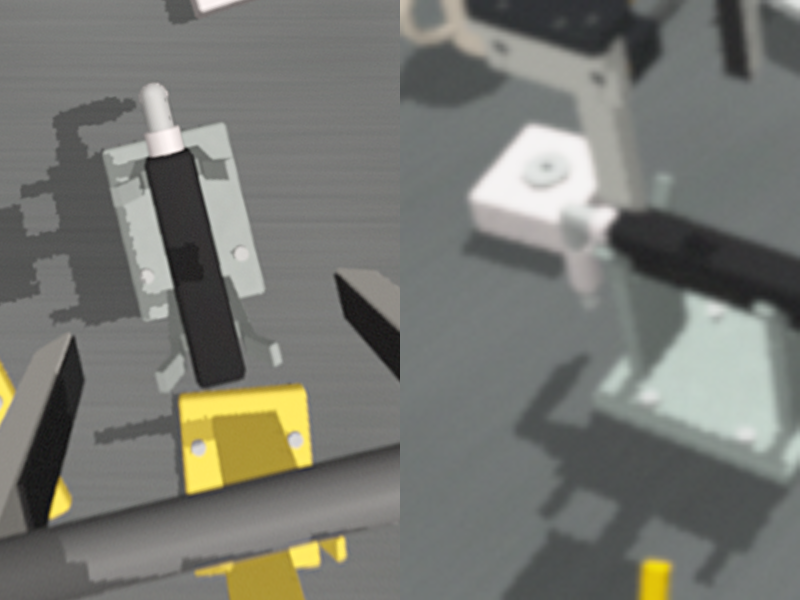

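The probe lies in the cradle as before (handle 210,380 to 168,152). Now the button.

```bash
python3 - <<'E'
from h import *
b=np.array([455.,-296.2])
bot.set_gripper(0)
bot.move_ptp(np.array([*b,130.]),down(0.2)); st("above")
bot.move_linear(np.array([*b,96.]),60)
bot.move_linear(np.array([*b,86.]),15); bot.sleep(.3); s=st("press")
bot.move_linear(np.array([*b,85.2]),10); bot.sleep(.4); st("press+")
bot.move_linear(np.array([*b,180.]),120); bot.sleep(.3); st("off")
c=cams.camera("scene"); cv2.imwrite("pics/end.png",cv2.resize(c["image"],(800,600)))
E
```

```text
above t42.60 p [ 455.5 -295.4  130.1] F [ 0.34  0.44 -0.17] T [ 0.026  0.052 -0.022] gap 0.5 grip 0.0 zaxis [0.0003 0.0002]
press t44.43 p [ 455.3 -296.5   86.3] F [ 1.3  -0.92  4.62] T [-0.092 -0.029  0.028] gap 0.4 grip 2.6 zaxis [ 0.0008 -0.0007]
press+ t45.08 p [ 455.4 -296.5   86.2] F [ 0.23 -0.66  8.69] T [0.093 0.141 0.001] gap 0.5 grip 4.7 zaxis [ 0.001  -0.0009]
off t46.33 p [ 454.8 -296.1  179.5] F [-0.2  -0.63 -0.75] T [-0.027 -0.02   0.029] gap 0.3 grip 0.0 zaxis [-0.0008  0.0007]
```

View pics/end.png

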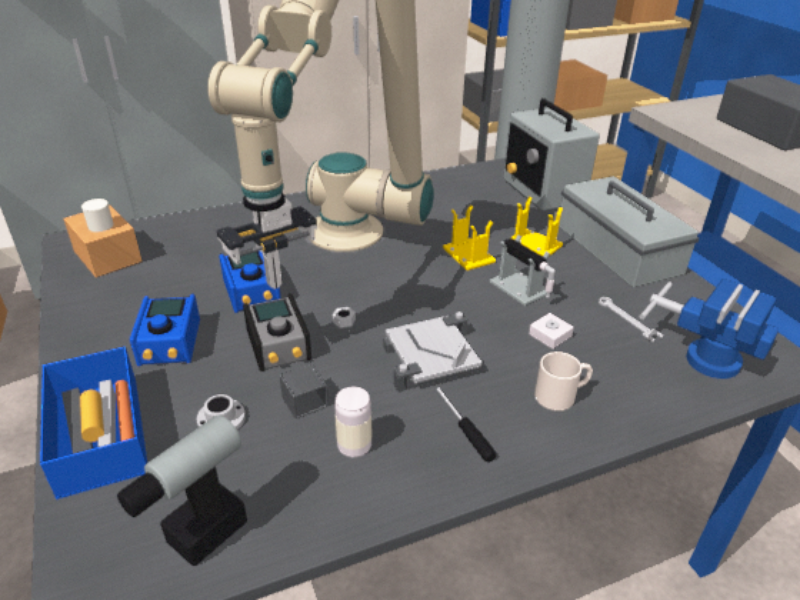

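The button bottomed out (8.7 N, stopped at 86.2 mm). The final picture shows the probe in its cradle at (525,262), the button up at (278,324), and everything else where it was. Handing in.

```bash
python3 -c "
from h import *
print(close_job())"
```

```text
the job is handed in; nothing more can be done
None
```

I handed the job in at about 46 s: the probe was zeroed on the pad for about 1.7 s, the tip was run along the whole seam about 5 mm pressed in, the probe is back in its cradle, and the save button was pressed fully down; no result came back on hand-in, and the gripper's fixed 30 N was below your advised 60 N, though I saw no slip.

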